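# Fit the dough paddle and hold the mixer on pulse

## Robot

A 6-joint arm with a two-finger parallel gripper is mounted at the origin on a cart in front of the work surface, level with it; the furniture and walls round the work are solid. World frame = base frame: x ahead of the robot, y to its left, z up, the work surface at z = 0. Lengths are in m, angles in degrees, forces in N, time in s.
With the tool pointing down it reaches from about 0.4 to 0.825 m from the base axis. Payload 7 kg.
Tool frame: the origin (TCP) lies where the fingers leave the gripper's body, on its centre line; the fingertips stand 66 mm ahead of it and the grasp point (between the pads) lies 47 mm ahead of it; z points along the fingers, y is the direction in which the jaws open and shut (so a half turn about z gives the same grasp; the last joint's range is limited). The gripper opens to 88 mm and grips with 3 to 60 N. Pads are 19 mm wide; open, the fingers measure 130 mm over their backs; the gripper's body (78 mm by 193 mm) begins 47 mm behind the grasp point.
Start: joints at [-47.664, 20.546, 0.682, 0, -70.136, -16.507], TCP at [0.294, -0.608, 0.292] pointing down, gripper open.
Joint ranges: [-176.03, 176.03], [-82.01, 121.73], [-58.28, 71.71], [-173.87, 95.51], [-174.79, -0.11], [-173.66, 173.66]. Speed limits (degrees/s): [136.94, 136.94, 172.46, 180, 180, 180].

## Interface

Orientations are given as [roll, pitch, yaw] about the fixed x, y, z axes, in that order (R = Rz(yaw) Ry(pitch) Rx(roll)).
In Python, from plant import get_obs, snapshot, close_job gives the robot as it stands.
- The arm moves only by the tool play_rows, never from a script. Its argument "series" is a list of rows, each a list of 5 numbers: the opening in per cent of the stroke, from 0 (shut) to 100 (fully open), then the shift along the tool's x, y, z in m, then the turn about the tool's z in degrees. In form: [[jaw, dx, dy, dz, spin], ...]. A call has 1 to 10 rows; each row is the pose to reach, as a shift and turn from the pose commanded when the call began, along the tool's axes at that moment; what a row does not reach only later rows make up. A row lasts 1/10 s, in which the tool goes at most 50 mm and 8.59 degrees, less where a joint would pass 70% of its speed; a pose out of reach is approached as far as the arm can. A call with a gripper value outside its range is refused whole. The fingers move at their own pace and stop on an object; the grip force is fixed at half the most. Time passes only in rows, so rows that repeat a pose let the fingers close. It gives the time, the measured TCP pose, the force and the opening at its end, in the units of the state.
- get_obs(): the state, without advancing time (a new reading comes with each control period).
- snapshot(name): name is "scene" or "top" or "wrist"; returns a dict with "frame" (480x640x3 uint8, red, green, blue), "z_map" (480x640 float32, m along the optical axis (not along the pixel's ray), 0 where there is no reading), "mtx" (3x3 intrinsics, pixels), "camera_from_world" (4x4, takes a point from world to camera coordinates); the wrist camera has in their place "tool_from_camera" (4x4, takes a point from camera to tool coordinates, whose origin is the TCP and whose axes are the flange's). Camera axes: x right, y up, looking along -z (the intrinsics and any distortion apply to the point x, -y, -z); pixel columns grow to the right and rows downward; lengths in m; the calibration is good to about 2 mm. A picture is of the moment at which its call begins: read the wrist's pose just before it.
- close_job(): hands the job in, once; it reports no verdict.
The state is a dict: "clock": time; "joint_pos": joint angles; "qvel": joint speeds; "tau": joint torques, N m; "tool_pos": TCP position; "orientation": TCP orientation; "force": force on the tool from outside, world axes, zero at the start; "moment": the same for the moment, N m; "opening": finger opening in m.
Only numpy, scipy, OpenCV 4.12 (cv2) and the standard library are available. Lean on these libraries where they do the work, as an engineer would, in place of code of your own. Each camera call takes 0.05 s, during which the arm holds its last target.

## Task

Get the small mixer ready for the next biscuit dough: lower (do not drop) the three-loop dough paddle over the square drive post in the middle of the bowl until it is fully home, and let go of it. Then prove that it drives: turn the mixer's dial clockwise past its first and second clicks to the third, spring-back pulse position (three dots) and hold it there against its spring so that the paddle keeps turning; the program finishes while the fingers are still holding the dial there. Leave the dial at off until the paddle is home, and do not shift the mug or the two sprinkle jars.

Things in the scene. Friction and masses are not known exactly. Their poses are not given: they have to be found in the camera images.
- mixer: Low white mixer, fixed. Origin on the table under the centre of its open steel bowl, z up. Bowl rim: radius 94 mm, z = 133 mm; inner floor z = 58 mm; inner radius 71 mm at z = 75, 89 mm at the rim. The square drive post stands in the bowl's centre. A flat control deck (x +-64 mm, y -80 to -225 mm, top z = 66 mm) carries the dial on a vertical axis at (0, -180) mm and a start key, not needed.
- post_seat (a point): Centre of the collar on which the paddle's hub rests, on the drive post's axis, 68 mm above the table. The post (steel, vertical, 12 mm square) rises 50 mm from here, the last 8 mm tapered. Axes: those of the post, its flats face +-x and +-y. Locked parallel to the mixer's axes (play 0.02 rad) until the dial is on pulse, then it turns at about 1.5 rad/s, counter-clockwise from above.
- paddle: Loose dough paddle, 120 to 220 g, upright on the table. Origin at the centre of the hub's underside, z up. Square white hub 28 mm wide, 62 mm high; socket from below 14 mm square, 50 mm deep, sides parallel to x and y (every quarter turn fits), slides over the post until the underside sits on the collar. Finger wing on top: paddle_wing. Three wire loops reach 63 mm radius, z = 0 to 53 mm.
- paddle_wing (a point): Middle of the finger wing, the place to grip the paddle, on the hub's axis 85 mm above its underside. The wing is 34 mm long (along x), 12 mm thick (along y) and reaches from the hub's top (23 mm below this point) to 13 mm above it. Axes as paddle.
- dial_grip (a point): Point on the dial's vertical axis, 96 mm above the table, at a good height to grip; axes turn with the dial. Black dial: round skirt of radius 18.5 mm (z = 67 to 73 mm above the table), on it a bar grip 36 mm long (along x), 11 mm thick (along y), up to z = 106 mm. The +x end of the bar is the pointer, with a white line; at off the bar lies along the mixer's x axis.
- dial: The dial's skirt and bar as a solid; origin on the dial's axis at deck height (z = 66 mm), axes turn with the dial.
- dial_turn (a joint): Angle of the dial in rad: 0 at off, growing clockwise seen from above, stop at 1.31. First click (one dot) about 0.4, second (two dots) about 0.8: a detent keeps it there. Third position (three dots) 1.26 is pulse: no detent, a spring turns it back when let go. The drive runs from about 1.0 up, below it is locked. Turning takes up to 0.2 N m over the bumps, holding pulse about 0.11 N m.
- white_mug: White mug 83 x 108 x 68 mm, bystander; origin at the centre of its underside.
- sprinkle_0: Red jar of sprinkles with a white cap, diameter 44 mm, 70 mm high, bystander beyond the mixer; origin at the centre of its underside.
- sprinkle_1: Yellow jar of sprinkles, same size, bystander beside the red one; origin at the centre of its underside.

How it is judged:
By the outcome, as a careful person would: the job done as asked, in the order asked, and still so for the second after the job is handed in, while the arm keeps its last pose, push and grip.
It also fails if it takes over 61 s, if anything falls off the work surface, if the arm or the gripper's body presses on something with over 40 N, if the wrist force passes 120 N, or if a joint passes its speed limit or range.

## Working session

There is one attempt and no reset: what is moved stays moved. The work goes in short steps, Python scripts to look and compute and a tool call to move; the robot and the scene stay as the last step left them, time stands still between calls to the robot, and variables do not carry over. Pictures are saved under pics/ and viewed, and the job is handed in when it is done.

Besides the shell and the picture viewer there is one more tool, called after "Request:" by a JSON object that holds its "op" and its "data", one argument or row to a line. play_rows: Moves the arm, as the interface text tells. Its arguments: {"type":"object","properties":{"series":{"type":"array"}},"required":["series"]}

```bash
ls; mkdir -p pics; cat > h.py <<'E'
import numpy as np, cv2, pickle
from plant import get_obs, snapshot, close_job
from scipy.spatial.transform import Rotation as R
def Ttool(o): 
    T=np.eye(4);T[:3,:3]=R.from_euler('xyz',o['orientation'],degrees=True).as_matrix();T[:3,3]=o['tool_pos'];return T
def shot(name,fn):
    o=get_obs(); s=snapshot(name)
    cv2.imwrite('pics/'+fn+'.png',cv2.cvtColor(s['frame'],cv2.COLOR_RGB2BGR))
    if 'camera_from_world' in s: W=np.linalg.inv(s['camera_from_world'])
    else: W=Ttool(o)@s['tool_from_camera']
    s['W']=W; s['o']=o
    pickle.dump(s,open('pics/'+fn+'.pkl','wb')); return s
def cloud(s):
    z=s['z_map'];K=s['mtx'];v,u=np.mgrid[:480,:640]
    P=np.stack([(u-K[0,2])/K[0,0]*z,-(v-K[1,2])/K[1,1]*z,-z],-1)
    Q=P@s['W'][:3,:3].T+s['W'][:3,3]; Q[z==0]=np.nan; return Q
def proj(s,X):
    C=np.linalg.inv(s['W']);p=C[:3,:3]@np.array(X)+C[:3,3];K=s['mtx']
    return K[0,2]+K[0,0]*p[0]/-p[2],K[1,2]-K[1,1]*p[1]/-p[2]
E
python3 - <<'E'
from h import *
for n in('scene','top','wrist'):
    s=shot(n,n+'0'); print(n,s.keys(),s['mtx'].round(1).tolist(),s['W'].round(3).tolist())
print(get_obs())
E
```

```text
pics
scene dict_keys(['frame', 'z_map', 'mtx', 'camera_from_world', 'W', 'o']) [[554.5, 0.0, 321.7], [0.0, 554.5, 248.3], [0.0, 0.0, 1.0]] [[-0.634, 0.409, -0.656, -0.306], [-0.773, -0.318, 0.548, 0.786], [0.016, 0.855, 0.518, 0.835], [0.0, 0.0, 0.0, 1.0]]
top dict_keys(['frame', 'z_map', 'mtx', 'camera_from_world', 'W', 'o']) [[447.9, 0.0, 322.7], [0.0, 447.9, 240.1], [0.0, 0.0, 1.0]] [[0.019, 0.994, -0.108, 0.486], [-1.0, 0.019, 0.005, 0.011], [0.007, 0.108, 0.994, 1.091], [0.0, 0.0, 0.0, 1.0]]
wrist dict_keys(['frame', 'z_map', 'mtx', 'tool_from_camera', 'W', 'o']) [[412.1, 0.0, 317.5], [0.0, 412.1, 242.4], [0.0, 0.0, 1.0]] [[-0.436, -0.856, -0.277, 0.218], [0.9, -0.414, -0.136, -0.643], [0.002, -0.309, 0.951, 0.384], [0.0, 0.0, 0.0, 1.0]]
{'clock': 0.15, 'joint_pos': array([-4.76632054e+01,  2.05822093e+01,  6.45617444e-01, -1.24550152e-02,
       -7.01364010e+01, -1.65080047e+01]), 'qvel': array([ 0.04176592, -0.10077712,  0.03831016,  0.05673216, -0.02974378,
        0.00421337]), 'tau': array([ 7.27613970e-04, -5.83280039e+01,  2.93290830e+01,  7.00120389e+00,
        8.74220452e-03, -1.05408858e-04]), 'tool_pos': array([ 0.29394621, -0.60731769,  0.29144085]), 'orientation': array([ 1.79926688e+02, -9.51502449e-03, -1.54175443e+02]), 'force': array([-0.02188757, -0.80164236,  0.47491118]), 'moment': array([-0.00195482, -0.05525629,  0.02451232]), 'opening': 0.08787231084678304}
```

View pics/top0.png

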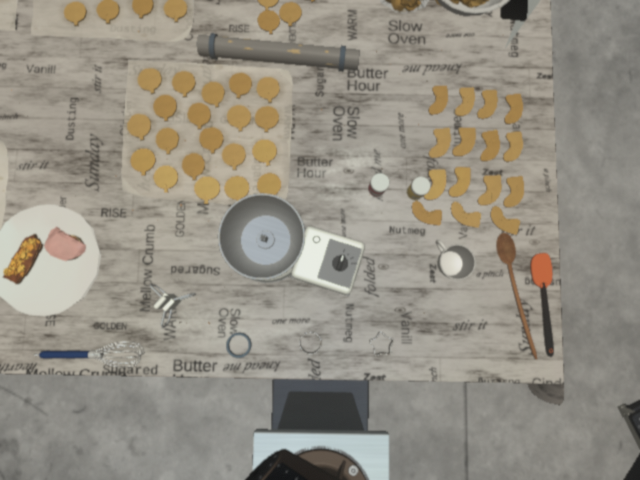

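View pics/scene0.png

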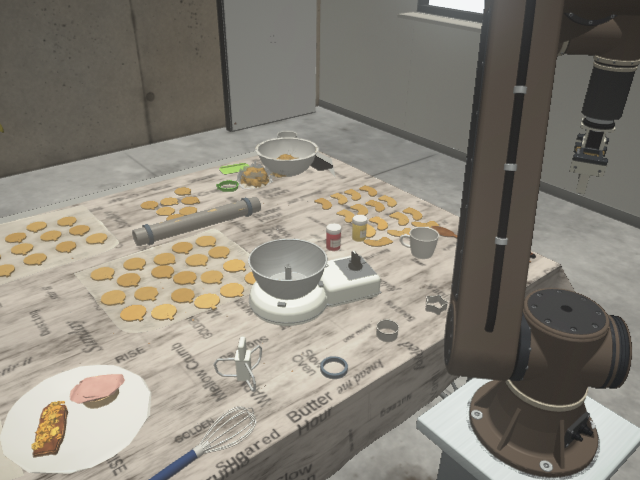

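View pics/wrist0.png

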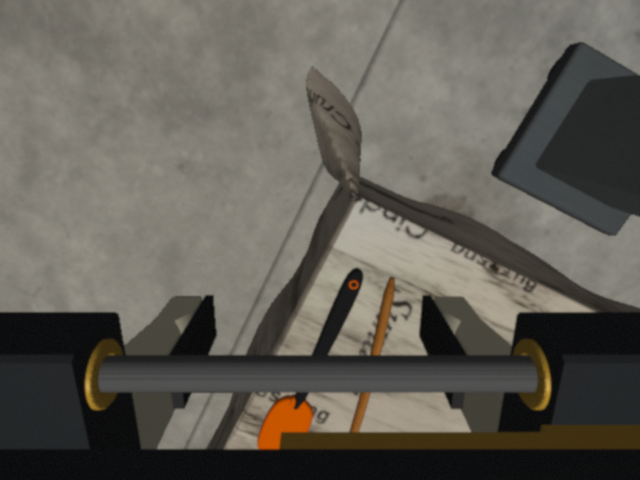

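The top view shows the paddle at about (167,300), the bowl centre at (264,238), the dial at (340,262), the jars at (379,183) and (420,186), and the mug at (455,262). The wrist camera sees only the far corner of the table. Next I'll measure these from the depth clouds.

```bash
python3 - <<'E'
from h import *
t=pickle.load(open('pics/top0.pkl','rb'));s=pickle.load(open('pics/scene0.pkl','rb'))
Q=cloud(t);S=cloud(s)
for n,q,(u,v) in [('dial',Q,(340,262)),('post',Q,(264,238)),('pad',Q,(167,300)),('mug',Q,(455,262)),('jar0',Q,(379,183)),('jar1',Q,(420,186))]: print(n,q[v,u].round(3))
# rim fit
for q,nm in((Q,'top'),(S,'scene')):
    m=(q[...,2]>.127)&(q[...,2]<.14)&(q[...,0]>.3)&(q[...,0]<.7)&(abs(q[...,1]-.14)<.14)
    p=q[m]; print(nm,m.sum(),p.min(0).round(3),p.max(0).round(3))
    from scipy.optimize import least_squares
    r=np.c_[p[:,:2]]
    c=least_squares(lambda c:np.hypot(r[:,0]-c[0],r[:,1]-c[1])-c[2],[.48,.14,.092],loss='soft_l1',f_scale=.003).x;print('rim',c)
    # wing
    m=(q[...,2]>.06)&(q[...,2]<.11)&(q[...,0]<.45)&(q[...,0]>.25)&(q[...,1]>.28)&(q[...,1]<.45)
    p=q[m];print('wing',m.sum(),p.mean(0).round(3),p.min(0).round(3),p.max(0).round(3))
    h=p[p[:,2]>.085][:,:2]
    if len(h)>5:
        w,V=np.linalg.eigh(np.cov(h.T));print(' axis',np.degrees(np.arctan2(V[1,1],V[0,1])),w**.5,h.mean(0),len(h))
    m=(q[...,2]>.08)&(q[...,2]<.115)&(q[...,0]>.3)&(q[...,0]<.6)&(q[...,1]>-.12)&(q[...,1]<.03)
    p=q[m];print('dial',m.sum(),p.mean(0).round(3),p.min(0).round(3),p.max(0).round(3))
    h=p[:,:2]; w,V=np.linalg.eigh(np.cov(h.T));print(' axis',np.degrees(np.arctan2(V[1,1],V[0,1])),w**.5)
f=t['frame'];f=f[:,:,::-1]
cv2.imwrite('pics/topz.png',cv2.resize(f[170:330,130:400],None,fx=2.9,fy=2.9,interpolation=cv2.INTER_CUBIC))
f=s['frame'][:,:,::-1]
cv2.imwrite('pics/scenez.png',cv2.resize(f[230:400,200:400],None,fx=3.5,fy=3.5,interpolation=cv2.INTER_CUBIC))
E
```

```text
dial [ 0.545 -0.033  0.106]
post [0.593 0.135 0.115]
pad [0.454 0.35  0.085]
mug [ 0.556 -0.316  0.006]
jar0 [ 0.733 -0.123  0.068]
jar1 [ 0.728 -0.219  0.066]
top 767 [0.503 0.047 0.127] [0.688 0.232 0.14 ]
rim [0.59508496 0.13885141 0.09056096]
wing 127 [0.437 0.364 0.079] [0.325 0.343 0.06 ] [0.45  0.449 0.1  ]
 axis 128.42354039297638 [0.00316562 0.0062171 ] [0.44314862 0.3644514 ] 56
dial 83 [ 0.543 -0.033  0.105] [ 0.527 -0.041  0.083] [ 0.56  -0.024  0.11 ]
 axis 162.22748259351343 [0.00319157 0.01039609]
scene 584 [0.501 0.042 0.127] [0.693 0.232 0.139]
rim [0.59553917 0.13756948 0.09062768]
wing 187 [0.436 0.368 0.077] [0.323 0.342 0.06 ] [0.45 0.45 0.1 ]
 axis 123.79093488878469 [0.00304305 0.00645515] [0.44143876 0.3658237 ] 65
dial 110 [ 0.541 -0.031  0.096] [ 0.523 -0.043  0.08 ] [ 0.564 -0.025  0.109]
 axis 166.69728320038402 [0.00306115 0.01148527]
```

View pics/topz.png

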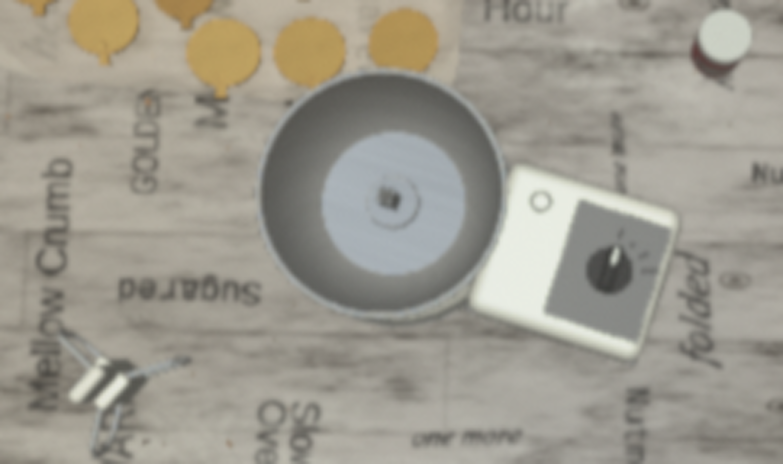

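View pics/scenez.png

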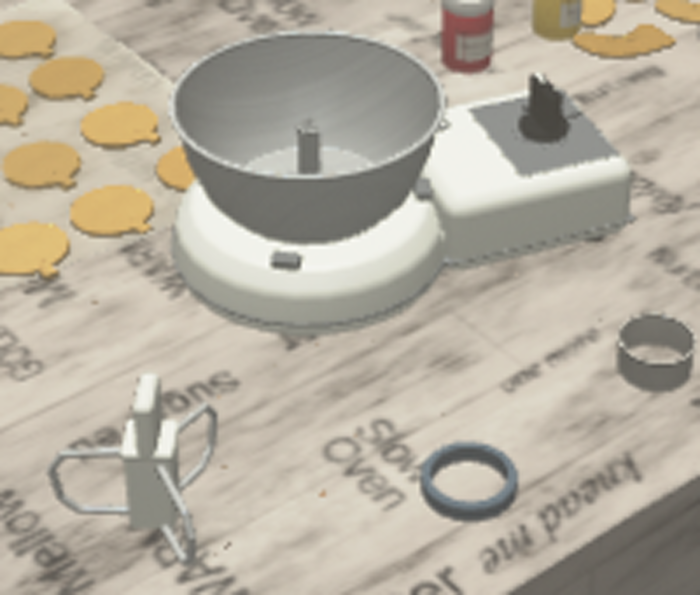

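```bash
python3 - <<'E'
from h import *
for n in('top0','scene0'):
    s=pickle.load(open('pics/'+n+'.pkl','rb'));q=cloud(s)
    m=(q[...,2]>.09)&(q[...,2]<.12)&(q[...,0]<.5)&(q[...,0]>.4)&(q[...,1]>.32)&(q[...,1]<.41)
    h=q[m];w,V=np.linalg.eigh(np.cov(h[:,:2].T))
    print(n,len(h),h.mean(0),'rect',cv2.minAreaRect((h[:,:2]*1000).astype(np.float32)),np.degrees(np.arctan2(V[1,1],V[0,1])),w**.5)
    m=(q[...,2]>.055)&(q[...,2]<.07)&(q[...,0]<.5)&(q[...,0]>.4)&(q[...,1]>.32)&(q[...,1]<.41)
    h=q[m];print('hub',len(h),h.mean(0),cv2.minAreaRect((h[:,:2]*1000).astype(np.float32)))
    f=s['frame'][:,:,::-1]; u,v=map(int,proj(s,[.447,.36,.08])); print(u,v)
    cv2.imwrite('pics/%s_p.png'%n,cv2.resize(f[v-35:v+35,u-35:u+35],None,fx=8,fy=8,interpolation=cv2.INTER_CUBIC))
    print(np.round(q[v-8:v+9:2,u-8:u+9:2,2]*1000,0))
E
```

```text
top0 87 [0.44895194 0.36072031 0.09673396] rect ((448.83056640625, 362.4148864746094), (13.06338882446289, 33.9620475769043), 48.106231689453125) 138.8905603868505 [0.00342433 0.00945909]
hub 89 [0.44607575 0.35683092 0.06229023] ((449.0003356933594, 361.36993408203125), (29.862689971923828, 32.4013786315918), 47.77463912963867)
162 303
[[  3.   2.  51.  51.  -2.  63.  59.  53.  36.]
 [ -0.  -2.  -0.  51. 100.  94.  91.  77.  63.]
 [ -0.   0.   0.  97.  99.  98.  94.  81.  66.]
 [ -4.   2.  97.  93.  96.  95.  85.  69.  63.]
 [ -2.  97.  98.  97. 100.  84.  68.  65.  59.]
 [ 99.  98. 100.  94.  86.  73.  65.  66.  60.]
 [ 97.  96.  96.  86.  70.  61.  60.  61.  47.]
 [ -0.  96.  82.  -5.  61.  62.  60.  50.  33.]
 [ -0.   1.   2.   1.   3.  51.  -0.  -3.   5.]]
scene0 78 [0.44676072 0.36184683 0.09607115] rect ((448.246826171875, 360.937744140625), (11.565871238708496, 33.097442626953125), 47.57331466674805) 136.84050999358735 [0.00336007 0.0100995 ]
hub 134 [0.4446847  0.36265188 0.06183532] ((450.1198425292969, 360.348388671875), (31.134174346923828, 34.55457305908203), 48.51289749145508)
242 348
[[ 1.  1.  1. 98. 98. 97.  1.  2. -0.]
 [ 1.  1.  2. 97. 98. 93.  1. -2.  1.]
 [ 0. -2. 96. 98. 96. 90. -1.  2.  1.]
 [ 4. -3. 98. 98. 99. 87. -0. -2.  2.]
 [ 1. nan 93. 94. 93. 85. -2. -0.  1.]
 [-1. 58. 87. 88. 90. 82. 61. 65.  1.]
 [ 0. 64. 81. 82. 82. 75. 63. 60. 60.]
 [-1. 61. 74. 76. 76. 71. 62. 63. 58.]
 [ 1. 62. 60. 71. 72. 69. 60. 61. 50.]]
```

View pics/top0_p.png

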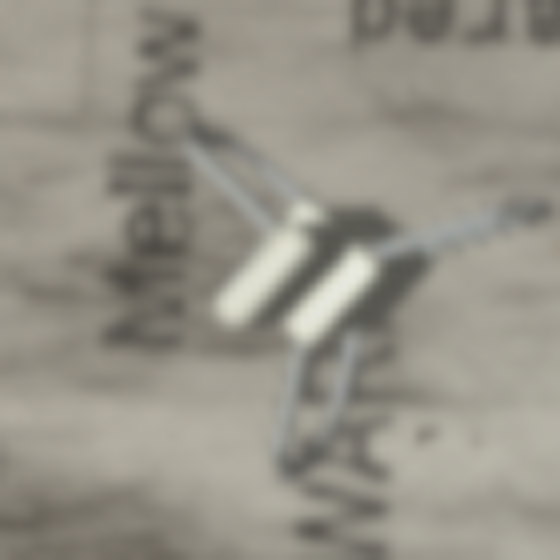

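View pics/scene0_p.png

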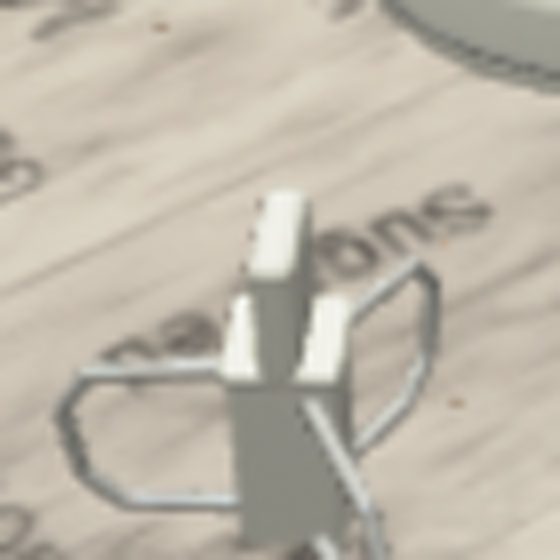

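Both views put the wing at about (0.4485, 0.3615) with its axis near 138°, the bowl at (0.595, 0.138), and the dial at (0.544, −0.033). The mixer's x axis is near −16.6°. I'll move to look at the post with the wrist camera first.

```bash
cat >> h.py <<'E'
def goto(x,y,z,yaw):
    o=get_obs();T=Ttool(o);d=T[:3,:3].T@(np.array([x,y,z])-T[:3,3])
    c=o['orientation'][2];sp=-((yaw-c+180)%360-180)
    print('tcp',o['tool_pos'].round(4),'yaw',round(c,2),'clock',round(o['clock'],2),'| d',d.round(4),'spin',round(sp,2))
E
echo
```

Request:
{"op": "play_rows", "data": {
  "series": [
    [100, -0.27, 0.29, -0.02, -80],
    [100, -0.27, 0.29, -0.02, -80],
    [100, -0.27, 0.29, -0.02, -80],
    [100, -0.27, 0.29, -0.02, -80],
    [100, -0.27, 0.29, -0.02, -80],
    [100, -0.27, 0.29, -0.02, -80],
    [100, -0.27, 0.29, -0.02, -80],
    [100, -0.27, 0.29, -0.02, -80],
    [100, -0.27, 0.29, -0.02, -80],
    [100, -0.27, 0.29, -0.02, -80]
  ]
}}

```text
clock: 1.15
tool_pos: [0.4113, -0.2271, 0.3124]
orientation: [-180.0, -0.0, -73.6]
force: [0.3, -0.9, 0.2]
opening: 0.0877
```

```bash
python3 -c "
from h import *
goto(.528,.158,.33,-16.6)"
```

```text
tcp [ 0.4113 -0.2271  0.3124] yaw -73.64 clock 1.15 | d [-0.3366 -0.2205 -0.0174] spin -57.04
```

Request:
{"op": "play_rows", "data": {
  "series": [
    [100, -0.337, -0.22, -0.018, -57],
    [100, -0.337, -0.22, -0.018, -57],
    [100, -0.337, -0.22, -0.018, -57],
    [100, -0.337, -0.22, -0.018, -57],
    [100, -0.337, -0.22, -0.018, -57],
    [100, -0.337, -0.22, -0.018, -57],
    [100, -0.337, -0.22, -0.018, -57],
    [100, -0.337, -0.22, -0.018, -57],
    [100, -0.337, -0.22, -0.018, -57],
    [100, -0.337, -0.22, -0.018, -57]
  ]
}}

```text
clock: 2.15
tool_pos: [0.5304, 0.1565, 0.3293]
orientation: [179.9, 0.1, -17.1]
force: [-0.8, -1.2, 0.4]
opening: 0.0876
```

```bash
python3 -c "
from h import *
print(get_obs()['qvel'].round(2))
s=shot('wrist','w1')
for p in [(.595,.138,.118),(.544,-.033,.106)]: print(proj(s,p))
goto(.528,.158,.33,-16.6)"
```

```text
[-1.81 -1.58 -1.4   0.05 -0.14  0.47]
(np.float64(316.4038558005292), np.float64(132.26331878384343))
(np.float64(557.5784348028385), np.float64(129.46245773208346))
tcp [0.5301 0.1554 0.3296] yaw -17.13 clock 2.2 | d [-0.0028 -0.0018 -0.0004] spin -0.53
```

View pics/w1.png

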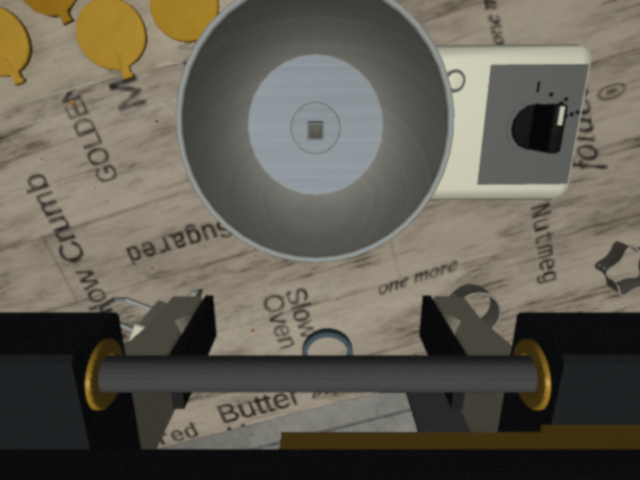

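The post shows at (316,130), close to the projection. The dial is at about (540,128); I'll zoom in on both.

```bash
python3 - <<'E'
from h import *
s=pickle.load(open('pics/w1.pkl','rb'));q=cloud(s);f=s['frame'][:,:,::-1]
a=cv2.resize(f[100:160,286:346],None,fx=6.5,fy=6.5,interpolation=cv2.INTER_CUBIC)
b=cv2.resize(f[90:165,500:575],None,fx=5.2,fy=5.2,interpolation=cv2.INTER_CUBIC)
cv2.imwrite('pics/w1z.png',np.hstack([a,b]))
m=(q[...,2]>.105)&(q[...,2]<.125)&(np.hypot(q[...,0]-.595,q[...,1]-.138)<.03)
p=q[m];print('post',len(p),p.mean(0),cv2.minAreaRect((p[:,:2]*1000).astype(np.float32)))
m=(q[...,2]>.098)&(q[...,2]<.115)&(np.hypot(q[...,0]-.544,q[...,1]+.033)<.04)
p=q[m];print('dial',len(p),p.mean(0),cv2.minAreaRect((p[:,:2]*1000).astype(np.float32)))
m=(q[...,2]>.060)&(q[...,2]<.07)&(np.hypot(q[...,0]-.544,q[...,1]+.033)<.15)&(np.hypot(q[...,0]-.595,q[...,1]-.138)>.1)
p=q[m];r=cv2.minAreaRect((p[:,:2]*1000).astype(np.float32));print('deck',len(p),p.mean(0),r,cv2.boxPoints(r))
m=(q[...,2]>.131)&(q[...,2]<.136)&(abs(np.hypot(q[...,0]-.595,q[...,1]-.138)-.092)<.012)
r=q[m][:,:2]
from scipy.optimize import least_squares
print('rim',len(r),least_squares(lambda c:np.hypot(r[:,0]-c[0],r[:,1]-c[1])-c[2],[.595,.14,.092],loss='soft_l1',f_scale=.002).x)
E
```

```text
post 297 [0.59611019 0.13867247 0.11411954] ((596.0059814453125, 138.81124877929688), (11.760961532592773, 11.955611228942871), 73.1318359375)
dial 905 [ 0.54520432 -0.03165948  0.10447126] ((544.2594604492188, -32.8564453125), (12.125864028930664, 35.50031280517578), 73.4900894165039)
deck 17617 [ 0.55424683 -0.01676598  0.06593257] ((550.2186279296875, -14.167861938476562), (125.00093078613281, 123.60671997070312), 73.64445495605469) [[473.31635  -56.73546 ]
 [591.921    -91.54275 ]
 [627.1209    28.399734]
 [508.51624   63.207024]]
rim 5551 [0.59596656 0.13886197 0.09039615]
```

View pics/w1z.png

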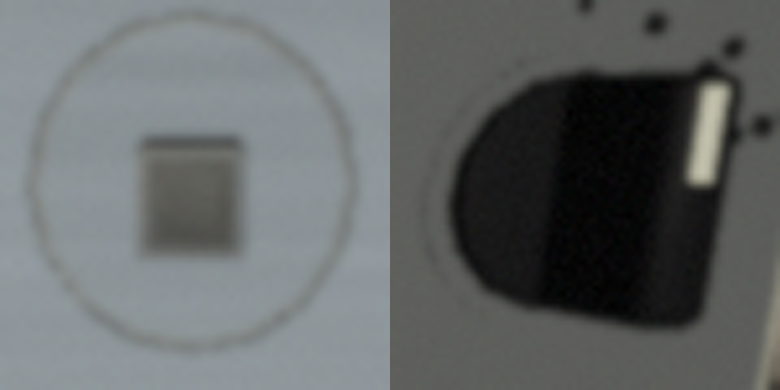

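The wrist view gives the post at (0.596, 0.1387), top about 0.117, the dial axis at about (0.5443, −0.0329) and the mixer's yaw at −16.6°. That agrees with the other cameras, so I'll go look at the paddle.

```bash
python3 -c "
from h import *
goto(.404,.4016,.31,-42)"
```

```text
tcp [0.5301 0.1554 0.3296] yaw -17.13 clock 2.2 | d [-0.193  -0.1982  0.0195] spin 24.87
```

Request:
{"op": "play_rows", "data": {
  "series": [
    [100, -0.193, -0.198, 0.02, 25],
    [100, -0.193, -0.198, 0.02, 25],
    [100, -0.193, -0.198, 0.02, 25],
    [100, -0.193, -0.198, 0.02, 25],
    [100, -0.193, -0.198, 0.02, 25],
    [100, -0.193, -0.198, 0.02, 25],
    [100, -0.193, -0.198, 0.02, 25],
    [100, -0.193, -0.198, 0.02, 25],
    [100, -0.193, -0.198, 0.02, 25]
  ]
}}

```text
clock: 3.1
tool_pos: [0.405, 0.4001, 0.3104]
orientation: [-180.0, -0.0, -42.2]
force: [0.4, -0.7, 0.7]
opening: 0.0875
```

```bash
python3 - <<'E'
from h import *
print(get_obs()['qvel'].round(2))
s=shot('wrist','w2');q=cloud(s);f=s['frame'][:,:,::-1]
m=(q[...,2]>.092)&(q[...,2]<.11)&(np.hypot(q[...,0]-.4485,q[...,1]-.3615)<.03)
p=q[m];print('wing',len(p),p.mean(0),cv2.minAreaRect((p[:,:2]*1000).astype(np.float32)))
u,v=map(int,proj(s,[.4485,.3615,.097]));print(u,v)
m=(q[...,2]>.058)&(q[...,2]<.068)&(np.hypot(q[...,0]-.4485,q[...,1]-.3615)<.024)
p=q[m];print('hub',len(p),p.mean(0),cv2.minAreaRect((p[:,:2]*1000).astype(np.float32)))
x,y=.4485,.3615
goto(x,y,.2,-42)
E
```

```text
[-0.56 -0.09  0.13  0.03  0.09 -0.09]
wing 728 [0.4497132  0.36202247 0.09696259] ((449.32940673828125, 362.71197509765625), (11.665640830993652, 33.78009033203125), 48.0697021484375)
317 145
hub 849 [0.4495976  0.36195519 0.0617427 ] ((450.08843994140625, 362.2101135253906), (30.543724060058594, 31.805130004882812), 48.44703674316406)
tcp [0.4052 0.4    0.3105] yaw -42.27 clock 3.15 | d [ 0.058  -0.0006  0.1105] spin -0.27
```

View pics/w2.png

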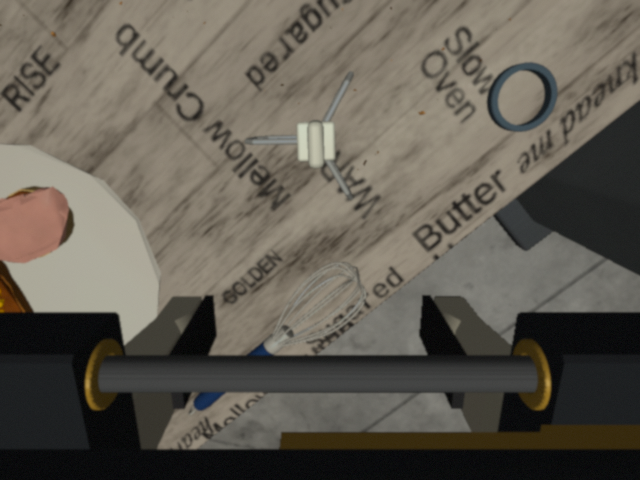

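The wing is at (317,145) in the wrist view. That gives (0.4497, 0.362), yaw −41.9°, top at 0.097. Approaching.

Request:
{"op": "play_rows", "data": {
  "series": [
    [100, 0.058, -0.002, 0.02, -0.5],
    [100, 0.058, -0.002, 0.06, -0.5],
    [100, 0.058, -0.002, 0.1, -0.5],
    [100, 0.058, -0.002, 0.1, -0.5],
    [100, 0.058, -0.002, 0.1, -0.5],
    [100, 0.058, -0.002, 0.1, -0.5]
  ]
}}

```text
clock: 3.75
tool_pos: [0.4499, 0.3648, 0.2128]
orientation: [-179.8, -0.0, -41.7]
force: [0.6, 0.4, 0.7]
opening: 0.0877
```

```bash
python3 - <<'E'
from h import *
goto(.4497,.3621,.132,-41.8)
s=shot('wrist','w3');q=cloud(s)
m=(q[...,2]>.092)&(q[...,2]<.105)&(np.hypot(q[...,0]-.4485,q[...,1]-.3615)<.03)
p=q[m];print('wing',len(p),p.mean(0) if len(p) else '')
goto(.4497,.3621,.132,-41.8)
E
```

```text
tcp [0.4499 0.3648 0.2128] yaw -41.67 clock 3.75 | d [0.0016 0.0025 0.0808] spin 0.13
wing 1195 [0.45061685 0.36128983 0.09690568]
tcp [0.4497 0.3649 0.2128] yaw -41.65 clock 3.8 | d [0.0019 0.0024 0.0808] spin 0.15
```

View pics/w3.png

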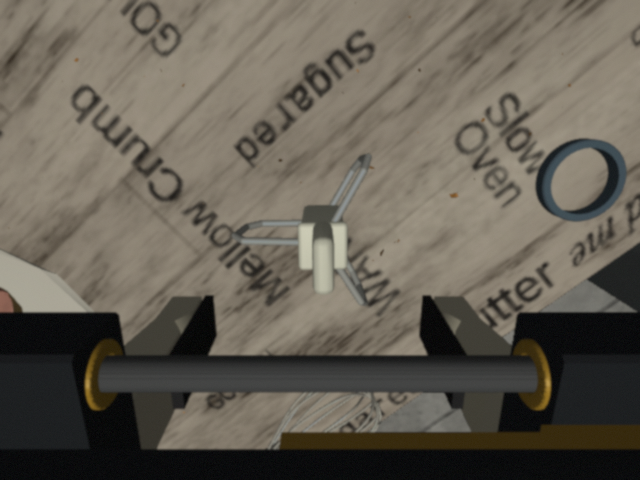

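Request:
{"op": "play_rows", "data": {
  "series": [
    [100, 0.002, 0.0025, 0.03, 0],
    [100, 0.002, 0.0025, 0.06, 0],
    [100, 0.002, 0.0025, 0.08, 0],
    [100, 0.002, 0.0025, 0.08, 0],
    [60, 0.002, 0.0025, 0.08, 0],
    [30, 0.002, 0.0025, 0.08, 0],
    [5, 0.002, 0.0025, 0.08, 0],
    [5, 0.002, 0.0025, 0.08, 0],
    [5, 0.002, 0.0025, 0.08, 0],
    [5, 0.002, 0.0025, 0.08, 0]
  ]
}}

```text
clock: 4.8
tool_pos: [0.4487, 0.3609, 0.1304]
orientation: [-180.0, 0.0, -41.7]
force: [0.5, -0.1, -0.4]
opening: 0.0453
```

Request:
{"op": "play_rows", "data": {
  "series": [
    [5, 0, 0, 0, 0],
    [5, 0, 0, 0, 0]
  ]
}}

```text
clock: 5.0
tool_pos: [0.4487, 0.3608, 0.1301]
orientation: [180.0, -0.0, -41.7]
force: [-1.3, -0.4, 0.4]
opening: 0.0289
```

```bash
python3 - <<'E'
from h import *
goto(.4497,.3621,.132,-41.8)
o=get_obs();print(o['opening'],o['force'])
s=shot('wrist','w4')
E
```

```text
tcp [0.4487 0.3608 0.1301] yaw -41.67 clock 5.0 | d [-0.0001 -0.0016 -0.0019] spin 0.13
0.028887401711571593 [-1.3000622  -0.35058665  0.38830234]
```

View pics/w4.png

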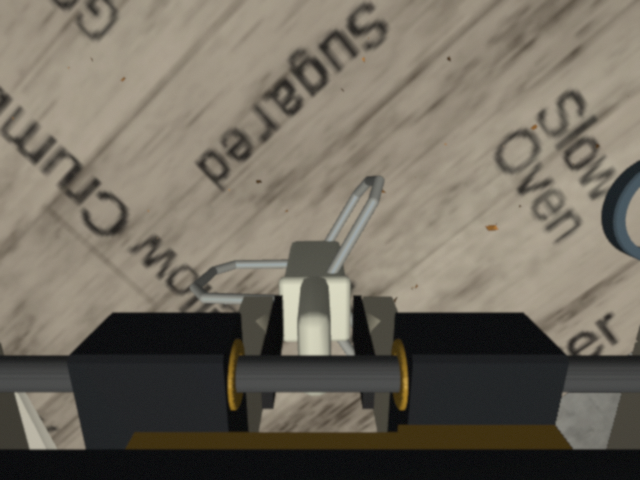

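The fingers straddle the wing evenly at (315,330). I'll keep closing.

Request:
{"op": "play_rows", "data": {
  "series": [
    [5, 0, 0, 0, 0],
    [5, 0, 0, 0, 0],
    [5, 0, 0, 0, 0],
    [5, 0, 0, 0, 0],
    [5, 0, 0, 0, 0]
  ]
}}

```text
clock: 5.55
tool_pos: [0.4486, 0.3607, 0.13]
orientation: [180.0, 0.0, -41.7]
force: [0.8, -0.1, -2.4]
opening: 0.012
```

```bash
python3 - <<'E'
from h import *
goto(.4497,.3621,.132,-41.8)
o=get_obs();print(o['opening'],o['force'])
E
```

```text
tcp [0.4486 0.3607 0.13  ] yaw -41.67 clock 5.55 | d [-0.0001 -0.0018 -0.002 ] spin 0.13
0.011999639636419366 [ 0.81344684 -0.10313733 -2.41012099]
```

Gripped at 12.0 mm. Lifting.

Request:
{"op": "play_rows", "data": {
  "series": [
    [5, 0, 0, -0.01, 0],
    [5, 0, 0, -0.04, 0],
    [5, 0, 0, -0.08, 0],
    [5, 0, 0, -0.12, 0],
    [5, 0, 0, -0.16, 0],
    [5, 0, 0, -0.19, 0],
    [5, 0, 0, -0.19, 0],
    [5, 0, 0, -0.19, 0]
  ]
}}

```text
clock: 6.35
tool_pos: [0.4485, 0.3608, 0.3212]
orientation: [-179.9, 0.0, -41.7]
force: [-0.1, -0.5, -3.6]
opening: 0.0119
```

```bash
python3 - <<'E'
from h import *
o=get_obs();print(o['opening'],o['force'])
s=shot('wrist','w5');q=cloud(s)
T=Ttool(s['o']);qt=(q-T[:3,3])@T[:3,:3]
m=(abs(qt[...,0])<.06)&(abs(qt[...,1])<.05)&(abs(qt[...,2]-.070)<.005)
p=qt[m];print('hubtop in tool',len(p),np.median(p,0),p.min(0),p.max(0))
r=cv2.minAreaRect((p[:,:2]*1000).astype(np.float32));print(r)
goto(.596,.1387,.33,-16.6)
shot('scene','s5')
E
```

```text
0.011865478180483774 [-0.11984307 -0.47406336 -3.56346822]
hubtop in tool 997 [ 0.01241186 -0.00045476  0.06832844] [ 0.00463015 -0.01569181  0.0650308 ] [0.01656893 0.01511659 0.07497745]
((10.649015426635742, -0.23995208740234375), (11.806156158447266, 30.806306838989258), 0.65550696849823)
tcp [0.4482 0.3604 0.3199] yaw -41.68 clock 6.4 | d [ 0.2578  0.0673 -0.0102] spin -25.08
```

View pics/w5.png

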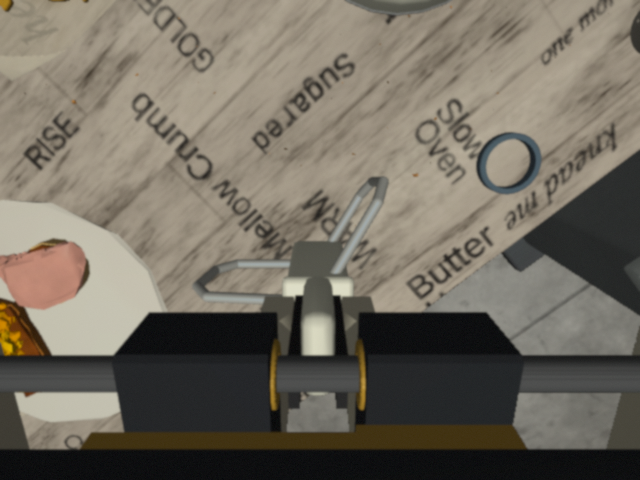

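View pics/s5.png

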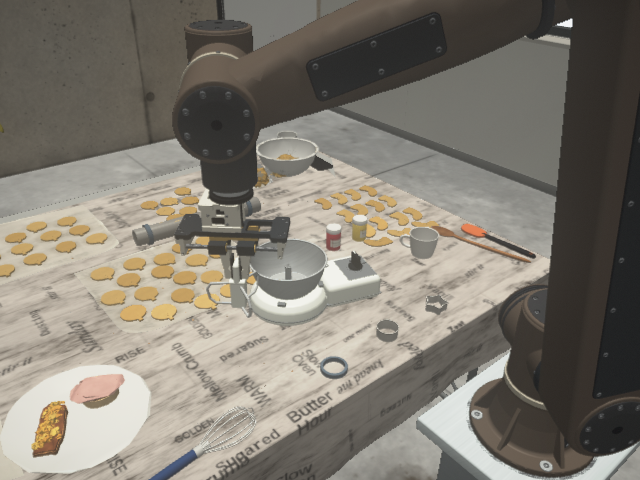

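Paddle held: the hub centre is about +1 mm along tool x and 0 along y. The scene view shows it hanging upright at (240,275). Carrying it over the post.

Request:
{"op": "play_rows", "data": {
  "series": [
    [5, 0.03, 0.008, 0, -4],
    [5, 0.07, 0.018, 0, -8],
    [5, 0.11, 0.029, 0, -12],
    [5, 0.15, 0.039, 0, -16],
    [5, 0.19, 0.05, 0, -20],
    [5, 0.23, 0.06, 0, -24],
    [5, 0.25, 0.066, 0, -25],
    [5, 0.257, 0.067, 0, -25],
    [5, 0.257, 0.067, 0, -25],
    [5, 0.257, 0.067, 0, -25]
  ]
}}

```text
clock: 7.45
tool_pos: [0.5957, 0.1404, 0.3194]
orientation: [180.0, 0.1, -16.7]
force: [-0.1, -0.2, -1.3]
opening: 0.0117
```

```bash
python3 - <<'E'
from h import *
s=pickle.load(open('pics/w5.pkl','rb'));q=cloud(s);T=Ttool(s['o']);qt=(q-T[:3,3])@T[:3,:3]
m=(abs(qt[...,0]-.014)<.008)&(abs(qt[...,1])<.011)&(qt[...,2]>.078)&(qt[...,2]<.125)
p=qt[m];print('face fit',len(p),np.polyfit(p[:,2],p[:,0],1),np.median(p[:,0]))
o=get_obs();print(o['opening'],o['force'],o['qvel'].round(2))
goto(.595,.1387,.253,-16.6)
s=shot('wrist','w6');s=shot('scene','s6')
for z in(.118,.068): print(proj(s,(.596,.1387,z)))
f=s['frame'][:,:,::-1];u,v=map(int,proj(s,(.596,.1387,.19)))
cv2.imwrite('pics/s6z.png',cv2.resize(f[v-80:v+90,u-90:u+90],None,fx=3.5,fy=3.5,interpolation=cv2.INTER_CUBIC))
E
```

```text
face fit 1457 [-0.02818445  0.01654867] 0.01338210300380641
0.011674516830934947 [-0.05396503 -0.17876607 -1.33072858] [ 0.75 -0.64 -0.05  0.12  0.12  0.01]
tcp [0.5957 0.1404 0.3194] yaw -16.69 clock 7.45 | d [-0.0001  0.0017  0.0664] spin -0.09
(np.float64(286.9793931054341), np.float64(264.5381265150692))
(np.float64(287.32577244498106), np.float64(281.8599684293469))
```

View pics/w6.png

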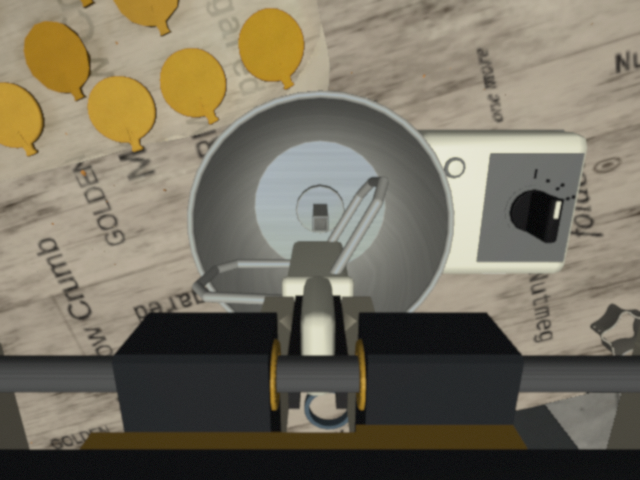

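View pics/s6z.png

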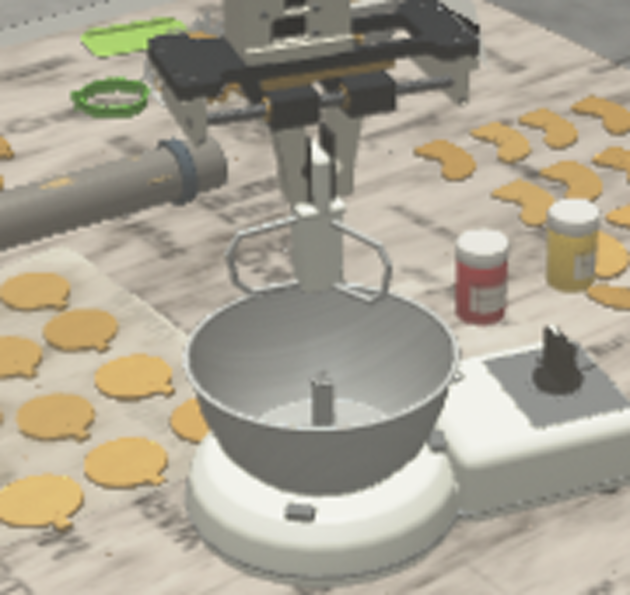

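```bash
python3 - <<'E'
from h import *
s=pickle.load(open('pics/w6.pkl','rb'));q=cloud(s);T=Ttool(s['o']);qt=(q-T[:3,3])@T[:3,:3]
m=(abs(qt[...,0]-.007)<.008)&(abs(qt[...,1])<.011)&(qt[...,2]>.213)&(qt[...,2]<.246)
p=qt[m];print('post face',len(p),np.polyfit(p[:,2],p[:,0],1),p[:,0].min(),p[:,0].max(),'y',p[:,1].min(),p[:,1].max(),p[:,1].mean())
m=(abs(qt[...,0]-.007)<.02)&(abs(qt[...,1])<.015)&(qt[...,2]>.198)&(qt[...,2]<.207)
p=qt[m];print('top',len(p),p.min(0),p.max(0),p.mean(0))
m=(abs(qt[...,0]-.014)<.008)&(abs(qt[...,1])<.02)&(qt[...,2]>.078)&(qt[...,2]<.125)
p=qt[m];print('hub face',len(p),np.polyfit(p[:,2],p[:,0],1),'y',np.percentile(p[:,1],[1,99]),p[:,1].mean())
f=s['frame'][:,:,::-1]
cv2.imwrite('pics/w6z.png',cv2.resize(f[180:310,260:380],None,fx=5,fy=4.6,interpolation=cv2.INTER_CUBIC))
E
```

```text
post face 148 [0.0010517  0.00671079] 0.006509016160768376 0.007455673916666813 y -0.00449044519392264 0.007146783262644888 0.0012762629349951616
top 168 [-0.00460819 -0.00333951  0.19955888] [0.00742642 0.00644445 0.2069051 ] [0.00178898 0.0012598  0.20354629]
hub face 1756 [-0.03416403  0.01735283] y [-0.01410775  0.01297618] -0.0005490489984800399
```

View pics/w6z.png

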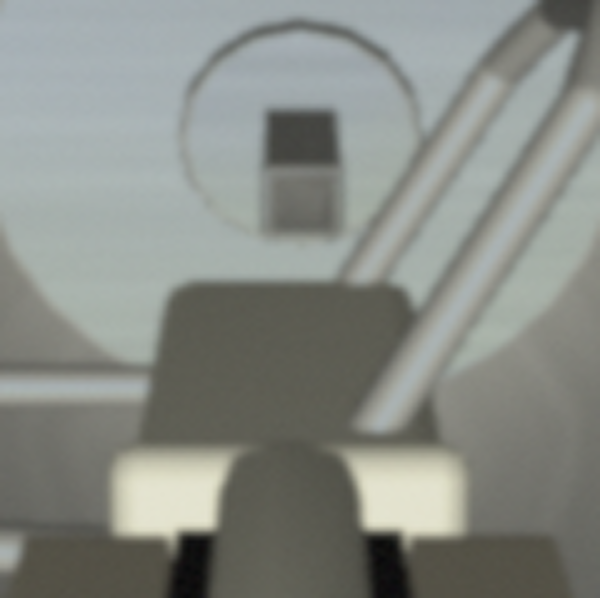

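```bash
python3 - <<'E'
from h import *
for n in('w2','w3','w4','w5','w6'):
    s=pickle.load(open('pics/%s.pkl'%n,'rb'));q=cloud(s);T=Ttool(s['o']);qt=(q-T[:3,3])@T[:3,:3]
    if n in('w2','w3'):
        Rz=T[:3,:3]; c=T[:3,:3].T@(np.array([.4500,.3618,.0])-T[:3,3]); zb=T[2,3]
    else: c=np.array([.001,-.0004,0]); zb=.132
    x=qt[...,0]-c[0];y=qt[...,1]-c[1];z=qt[...,2]-zb  # z from underside, up negative
    m=(abs(x-.014)<.006)&(abs(y)<.018)&(z<-.008)&(z>-.055)
    X,Y,Z=x[m],y[m],z[m]
    A=(abs(Y)<.010)
    print(n,A.sum(),np.polyfit(Z[A],X[A],1).round(4),'widths',[(np.ptp(np.percentile(Y[(Z>a)&(Z<a+.012)],[2,98])).round(4),np.mean(np.percentile(Y[(Z>a)&(Z<a+.012)],[2,98])).round(4)) for a in(-.055,-.043,-.031,-.02) if ((Z>a)&(Z<a+.012)).sum()>5])
E
```

```text
w2 23 [-0.094   0.0117] widths [(np.float64(0.0066), np.float64(0.0101))]
w3 465 [-0.0356  0.0122] widths [(np.float64(0.0253), np.float64(0.0002)), (np.float64(0.0219), np.float64(-0.0023)), (np.float64(0.0224), np.float64(-0.0022)), (np.float64(0.0237), np.float64(-0.0013))]
w4 1324 [-0.0337  0.0116] widths [(np.float64(0.0261), np.float64(-0.0009)), (np.float64(0.0218), np.float64(-0.0034)), (np.float64(0.0237), np.float64(-0.0023)), (np.float64(0.0254), np.float64(-0.0015))]
w5 1337 [-0.0215  0.0118] widths [(np.float64(0.0262), np.float64(0.0005)), (np.float64(0.0219), np.float64(-0.002)), (np.float64(0.0243), np.float64(-0.0009)), (np.float64(0.0255), np.float64(-0.0001))]
w6 1329 [-0.0263  0.0119] widths [(np.float64(0.026), np.float64(0.0)), (np.float64(0.0218), np.float64(-0.0024)), (np.float64(0.0242), np.float64(-0.0013)), (np.float64(0.0255), np.float64(-0.0006))]
```

Relative to the hub, the post sits about +1.8 mm along tool y and about 0 along x. I'll correct that and come down to just above the post.

Request:
{"op": "play_rows", "data": {
  "series": [
    [5, 0, 0.0018, 0.02, 0],
    [5, 0, 0.0018, 0.04, 0],
    [5, 0, 0.0018, 0.055, 0],
    [5, 0, 0.0018, 0.06, 0],
    [5, 0, 0.0018, 0.06, 0],
    [5, 0, 0.0018, 0.06, 0]
  ]
}}

```text
clock: 8.15
tool_pos: [0.5959, 0.1388, 0.2611]
orientation: [-180.0, -0.1, -16.6]
force: [1.1, -0.1, -1.7]
opening: 0.0119
```

```bash
python3 - <<'E'
from h import *
o=get_obs();print(o['opening'],o['force'],o['qvel'].round(2))
goto(.595,.1387,.253,-16.6)
s=shot('scene','s7')
f=s['frame'][:,:,::-1];u,v=map(int,proj(s,(.596,.1387,.13)))
cv2.imwrite('pics/s7z.png',cv2.resize(f[v-50:v+40,u-60:u+60],None,fx=6,fy=6,interpolation=cv2.INTER_CUBIC))
s=shot('top','t7')
E
```

```text
0.011866040865629679 [ 1.09877391 -0.12270523 -1.71391283] [-0.24 -0.33  0.35 -0.02  0.02  0.04]
tcp [0.5959 0.1388 0.2611] yaw -16.62 clock 8.15 | d [-0.0008  0.0003  0.0081] spin -0.02
```

View pics/s7z.png

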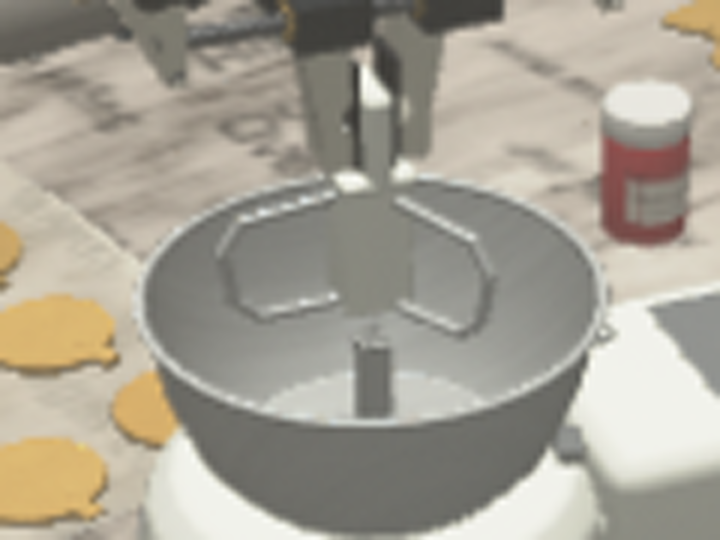

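The hub is aligned above the post in the scene view. I'll lower it slowly over the taper.

Request:
{"op": "play_rows", "data": {
  "series": [
    [5, -0.0004, 0, 0.004, 0],
    [5, -0.0004, 0, 0.008, 0],
    [5, -0.0004, 0, 0.011, 0],
    [5, -0.0004, 0, 0.014, 0],
    [5, -0.0004, 0, 0.017, 0],
    [5, -0.0004, 0, 0.02, 0],
    [5, -0.0004, 0, 0.022, 0],
    [5, -0.0004, 0, 0.022, 0]
  ]
}}

```text
clock: 9.05
tool_pos: [0.5952, 0.1383, 0.2378]
orientation: [180.0, 0.0, -16.7]
force: [0.2, -0.4, -1.6]
opening: 0.0119
```

```bash
python3 - <<'E'
from h import *
o=get_obs();print(o['opening'],o['force'],o['moment'],o['qvel'].round(2))
goto(.595,.1387,.198,-16.6)
E
```

```text
0.011896761015392682 [ 0.20127504 -0.38387387 -1.57539461] [-0.1161403   0.06589609  0.0678751 ] [ 0.04 -0.22  0.29 -0.04 -0.45 -0.01]
tcp [0.5952 0.1383 0.2378] yaw -16.67 clock 9.05 | d [-0.0003 -0.0003  0.0398] spin -0.07
```

Request:
{"op": "play_rows", "data": {
  "series": [
    [5, 0, 0, 0.005, 0],
    [5, 0, 0, 0.01, 0],
    [5, 0, 0, 0.015, 0],
    [5, 0, 0, 0.02, 0],
    [5, 0, 0, 0.025, 0],
    [5, 0, 0, 0.029, 0],
    [5, 0, 0, 0.033, 0],
    [5, 0, 0, 0.036, 0],
    [5, 0, 0, 0.036, 0]
  ]
}}

```text
clock: 9.95
tool_pos: [0.5952, 0.1382, 0.2017]
orientation: [180.0, 0.0, -16.7]
force: [0.9, -1.2, -2.5]
opening: 0.0119
```

```bash
python3 - <<'E'
from h import *
o=get_obs();print(o['opening'],o['force'],o['moment'],o['qvel'].round(2))
goto(.595,.1387,.198,-16.6)
s=shot('wrist','w8')
s=shot('scene','s8')
f=s['frame'][:,:,::-1];u,v=map(int,proj(s,(.596,.1387,.13)))
cv2.imwrite('pics/s8z.png',cv2.resize(f[v-50:v+40,u-60:u+60],None,fx=6,fy=6,interpolation=cv2.INTER_CUBIC))
E
```

```text
0.01191516861271088 [ 0.85733296 -1.16671948 -2.53821914] [-0.19307584 -0.26350395  0.0004425 ] [-0.05 -0.3   0.35  0.05 -0.69  0.01]
tcp [0.5952 0.1382 0.2017] yaw -16.68 clock 9.95 | d [-0.0004 -0.0004  0.0037] spin -0.08
```

View pics/s8z.png

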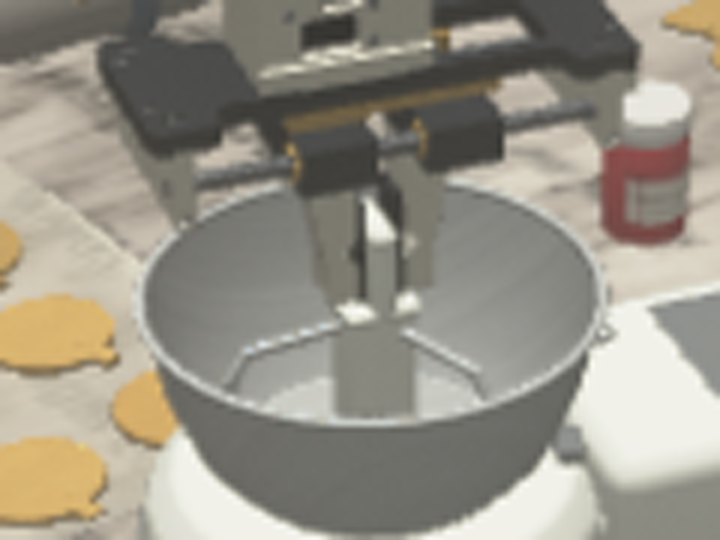

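View pics/w8.png

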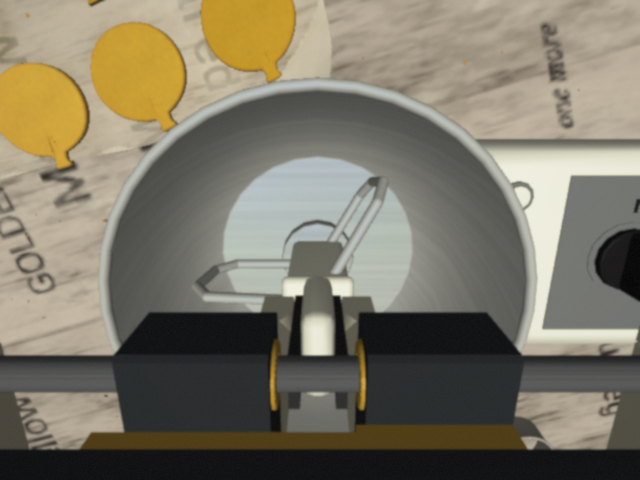

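It has slid over the post and is about 4 mm from home. Lowering until it makes contact.

Request:
{"op": "play_rows", "data": {
  "series": [
    [5, 0, 0, 0.001, 0],
    [5, 0, 0, 0.002, 0],
    [5, 0, 0, 0.003, 0],
    [5, 0, 0, 0.004, 0],
    [5, 0, 0, 0.005, 0],
    [5, 0, 0, 0.006, 0],
    [5, 0, 0, 0.006, 0]
  ]
}}

```text
clock: 10.75
tool_pos: [0.5954, 0.1383, 0.1978]
orientation: [-180.0, -0.1, -16.6]
force: [-4.4, -0.5, 10.0]
opening: 0.0119
```

```bash
python3 - <<'E'
from h import *
o=get_obs();print(o['opening'],o['force'],o['moment'])
goto(.595,.1387,.198,-16.6)
E
```

```text
0.011888857302085417 [-4.4127442  -0.50716765 10.0482184 ] [-0.17311902  1.95834341 -0.02637522]
tcp [0.5954 0.1383 0.1978] yaw -16.64 clock 10.75 | d [-0.0004 -0.0003 -0.0002] spin -0.04
```

Contact came at 0.1978 against an expected 0.198, with about 10 N upward, so the paddle is home. Releasing.

Request:
{"op": "play_rows", "data": {
  "series": [
    [5, 0, 0, -0.002, 0],
    [40, 0, 0, -0.002, 0],
    [40, 0, 0, -0.002, 0],
    [40, 0, 0, -0.002, 0],
    [40, 0, 0, -0.002, 0],
    [40, 0, 0, -0.002, 0]
  ]
}}

```text
clock: 11.35
tool_pos: [0.5952, 0.1383, 0.198]
orientation: [180.0, 0.0, -16.7]
force: [-1.2, -0.6, 0.2]
opening: 0.035
```

Request:
{"op": "play_rows", "data": {
  "series": [
    [40, 0, 0, -0.01, 0],
    [40, 0, 0, -0.03, 0],
    [40, 0, 0, -0.06, 0],
    [40, 0, 0, -0.09, 0],
    [40, 0, 0, -0.11, 0],
    [40, 0, 0, -0.11, 0]
  ]
}}

```text
clock: 11.95
tool_pos: [0.5965, 0.1387, 0.3128]
orientation: [-179.8, -0.3, -16.6]
force: [-0.0, -0.2, -0.4]
opening: 0.035
```

```bash
python3 - <<'E'
from h import *
o=get_obs();print(o['opening'],o['force'])
s=shot('wrist','w9');q=cloud(s)
m=(q[...,2]>.15)&(q[...,2]<.18)&(np.hypot(q[...,0]-.596,q[...,1]-.1387)<.03)
p=q[m];print('wing top',len(p),p.mean(0),cv2.minAreaRect((p[:,:2]*1000).astype(np.float32)))
m=(q[...,2]>.12)&(q[...,2]<.14)&(np.hypot(q[...,0]-.596,q[...,1]-.1387)<.03)
p=q[m];print('hub top',len(p),np.median(p,0))
s=shot('scene','s9');q=cloud(s)
m=(q[...,2]>.15)&(q[...,2]<.19)&(np.hypot(q[...,0]-.596,q[...,1]-.1387)<.03)
p=q[m];print('scene wing top z',len(p),np.percentile(p[:,2],[50,90,98]) if len(p) else '')
f=s['frame'][:,:,::-1];u,v=map(int,proj(s,(.596,.1387,.13)))
cv2.imwrite('pics/s9z.png',cv2.resize(f[v-50:v+40,u-60:u+60],None,fx=6,fy=6,interpolation=cv2.INTER_CUBIC))
goto(.5443,-.0329,.25,-16.6)
E
```

```text
0.035045990040474005 [-0.04590124 -0.22759631 -0.40404936]
wing top 1008 [0.59762057 0.13807633 0.16409104] ((595.7415161132812, 138.5478515625), (11.578778266906738, 33.06406021118164), 73.63835144042969)
hub top 1167 [0.59787288 0.13667027 0.12981443]
scene wing top z 72 [0.16237532 0.16675888 0.16861035]
tcp [0.5952 0.1384 0.3091] yaw -16.68 clock 12.05 | d [0.0003 0.1787 0.0588] spin -0.08
```

View pics/w9.png

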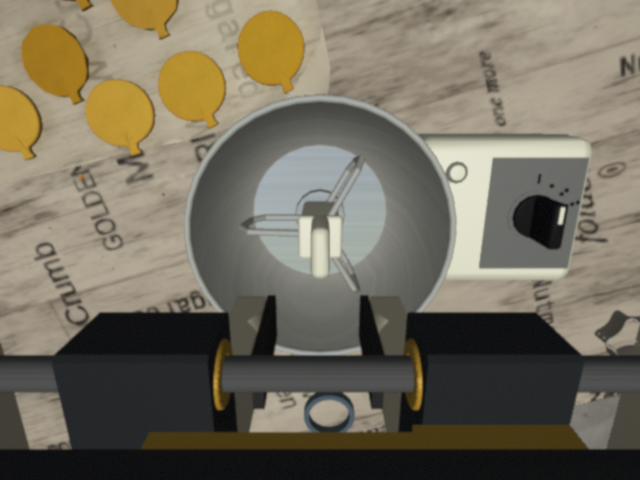

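View pics/s9z.png

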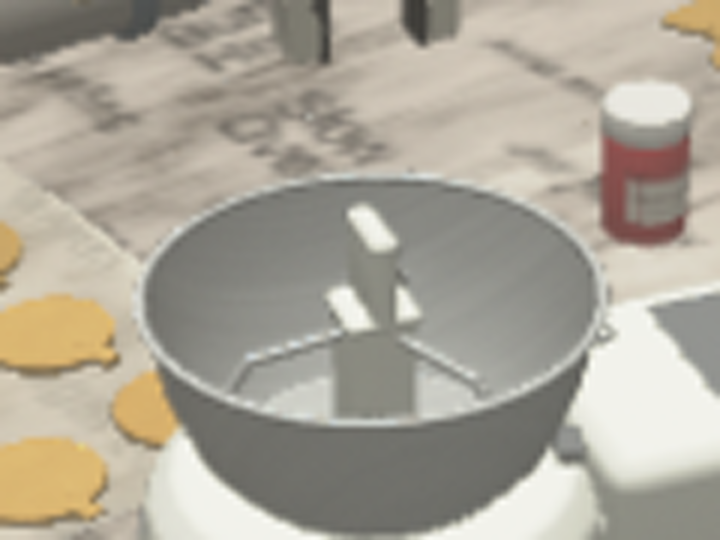

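The paddle is home and stands alone: hub top at 0.130 and wing top at about 0.165, against 0.130 and 0.166 expected. It's aligned at −16.4°. Moving to the dial.

Request:
{"op": "play_rows", "data": {
  "series": [
    [40, 0, 0.04, 0, 0],
    [40, 0, 0.08, 0, 0],
    [40, 0, 0.12, 0.01, 0],
    [40, 0, 0.155, 0.03, 0],
    [40, 0, 0.175, 0.05, 0],
    [40, 0, 0.179, 0.06, 0],
    [40, 0, 0.179, 0.06, 0],
    [40, 0, 0.179, 0.06, 0]
  ]
}}

```text
clock: 12.85
tool_pos: [0.5443, -0.0327, 0.2483]
orientation: [180.0, 0.0, -16.7]
force: [0.2, 0.8, 0.6]
opening: 0.0351
```

```bash
python3 - <<'E'
from h import *
print(get_obs()['qvel'].round(2))
s=shot('wrist','w10');q=cloud(s)
m=(q[...,2]>.099)&(q[...,2]<.112)&(np.hypot(q[...,0]-.5443,q[...,1]+.0329)<.03)
p=q[m];print('dial top',len(p),p.mean(0),cv2.minAreaRect((p[:,:2]*1000).astype(np.float32)))
T=Ttool(s['o']);print('in tool',(p.mean(0)-T[:3,3])@T[:3,:3])
goto(.5443,-.0329,.143,-16.6)
E
```

```text
[ 0.58 -0.54  0.97  0.09 -0.08  0.01]
dial top 1013 [ 0.54612667 -0.03408079  0.10529402] ((544.6893920898438, -33.721031188964844), (10.979016304016113, 35.7700309753418), 73.21334075927734)
in tool [0.00212378 0.00077722 0.14298917]
tcp [ 0.5446 -0.0324  0.2487] yaw -16.62 clock 12.9 | d [-0.0003  0.0006  0.1057] spin -0.02
```

View pics/w10.png

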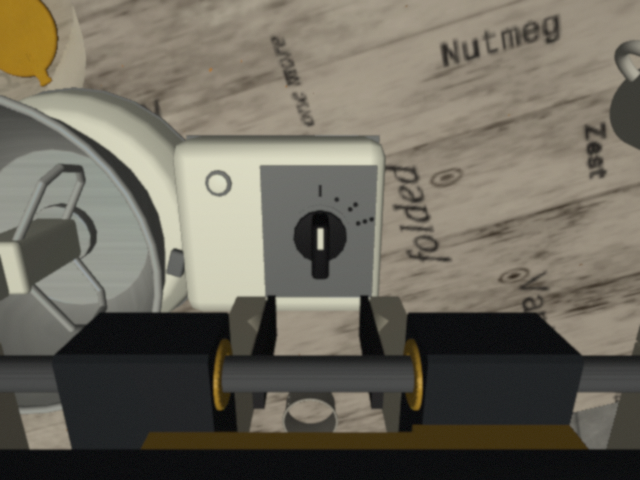

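The dial is at off (pointer up at (320,237)), centred at (0.5446, −0.0337). Descending onto the bar.

Request:
{"op": "play_rows", "data": {
  "series": [
    [40, 0, 0.001, 0.03, 0],
    [40, 0, 0.001, 0.06, 0],
    [40, 0, 0.001, 0.085, 0],
    [40, 0, 0.001, 0.1, 0],
    [40, 0, 0.001, 0.104, 0],
    [40, 0, 0.001, 0.104, 0],
    [40, 0, 0.001, 0.104, 0]
  ]
}}

```text
clock: 13.6
tool_pos: [0.5445, -0.0336, 0.1453]
orientation: [-180.0, -0.1, -16.6]
force: [0.9, 0.3, 0.8]
opening: 0.0352
```

```bash
python3 - <<'E'
from h import *
o=get_obs();print(o['opening'],o['force'])
goto(.5445,-.0338,.1435,-16.6)
s=shot('wrist','w11')
s=shot('scene','s11')
f=s['frame'][:,:,::-1];u,v=map(int,proj(s,(.5445,-.0338,.1)))
cv2.imwrite('pics/s11z.png',cv2.resize(f[v-60:v+50,u-70:u+70],None,fx=5,fy=5,interpolation=cv2.INTER_CUBIC))
E
```

```text
0.035215718746558655 [0.94731439 0.32316952 0.84478384]
tcp [ 0.5445 -0.0336  0.1453] yaw -16.62 clock 13.6 | d [0.0001 0.0002 0.0018] spin -0.02
```

View pics/w11.png

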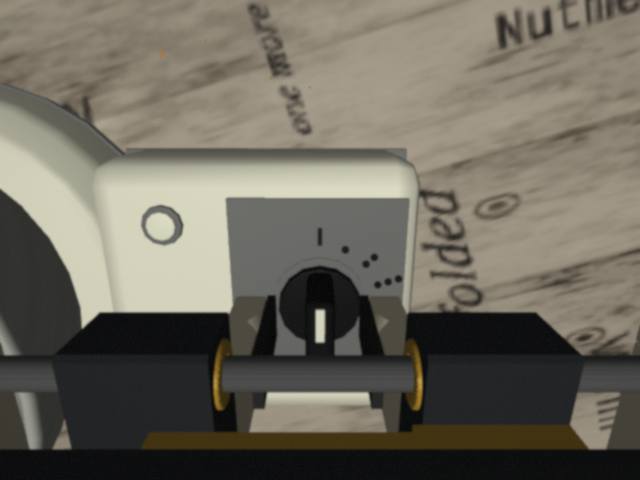

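View pics/s11z.png

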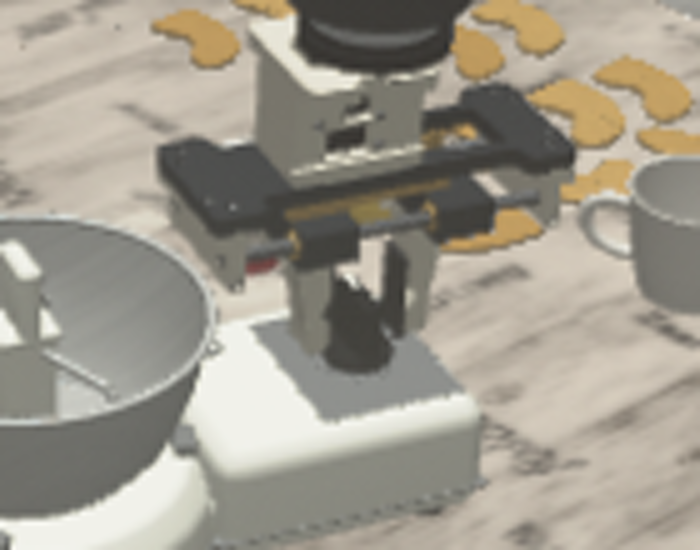

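The bar is centred between the fingers at (320,310). Closing.

Request:
{"op": "play_rows", "data": {
  "series": [
    [3, 0, 0, 0.001, 0],
    [3, 0, 0, 0.001, 0],
    [3, 0, 0, 0.001, 0],
    [3, 0, 0, 0.001, 0],
    [3, 0, 0, 0.001, 0],
    [3, 0, 0, 0.001, 0],
    [3, 0, 0, 0.001, 0],
    [3, 0, 0, 0.001, 0]
  ]
}}

```text
clock: 14.5
tool_pos: [0.5437, -0.0341, 0.1433]
orientation: [-180.0, -0.0, -16.7]
force: [-1.9, 0.8, 3.4]
opening: 0.0107
```

```bash
python3 - <<'E'
from h import *
o=get_obs();print(o['opening'],o['force'],o['moment'])
goto(.5445,-.0338,.1435,-16.6-73.5)
E
```

```text
0.010741750097151156 [-1.91834901  0.8111744   3.42803036] [ 0.07947252  0.48107924 -0.05002176]
tcp [ 0.5437 -0.0341  0.1433] yaw -16.67 clock 14.5 | d [ 0.0007 -0.0005 -0.0002] spin 73.43
```

Request:
{"op": "play_rows", "data": {
  "series": [
    [3, 0, 0, 0, 4],
    [3, 0, 0, 0, 8],
    [3, 0, 0, 0, 12],
    [3, 0, 0, 0, 16],
    [3, 0, 0, 0, 20],
    [3, 0, 0, 0, 24],
    [3, 0, 0, 0, 28],
    [3, 0, 0, 0, 32],
    [3, 0, 0, 0, 36],
    [3, 0, 0, 0, 40]
  ]
}}

```text
clock: 15.5
tool_pos: [0.5441, -0.0335, 0.1433]
orientation: [-179.9, 0.0, -56.8]
force: [-0.5, 4.1, 0.5]
opening: 0.0109
```

```bash
python3 - <<'E'
from h import *
o=get_obs();print(o['opening'],o['force'],o['moment'])
goto(.5445,-.0338,.1435,-16.6-73)
E
```

```text
0.01091031968371917 [-0.46768275  4.06757738  0.47184643] [1.26642996 0.22264592 0.02860158]
tcp [ 0.5441 -0.0335  0.1433] yaw -56.82 clock 15.5 | d [ 0.0005 -0.0002 -0.0002] spin 32.78
```

Request:
{"op": "play_rows", "data": {
  "series": [
    [3, 0, 0, 0, 4],
    [3, 0, 0, 0, 8],
    [3, 0, 0, 0, 12],
    [3, 0, 0, 0, 16],
    [3, 0, 0, 0, 20],
    [3, 0, 0, 0, 24],
    [3, 0, 0, 0, 28],
    [3, 0, 0, 0, 31],
    [3, 0, 0, 0, 33],
    [3, 0, 0, 0, 33]
  ]
}}

```text
clock: 16.5
tool_pos: [0.5447, -0.0333, 0.1434]
orientation: [-179.9, 0.1, -89.7]
force: [2.9, 5.2, -0.7]
opening: 0.0107
```

```bash
python3 - <<'E'
from h import *
o=get_obs();print(o['opening'],o['force'],o['moment'])
goto(.5445,-.0338,.1435,-16.6-73)
s=shot('wrist','w12')
s=shot('scene','s12')
f=s['frame'][:,:,::-1]
cv2.imwrite('pics/s12z.png',cv2.resize(f[200:330,240:410],None,fx=4.4,fy=4.4,interpolation=cv2.INTER_CUBIC))
E
```

```text
0.010709441322631111 [ 2.93300545  5.20210397 -0.65231725] [ 1.81367496 -1.00281985  0.08601151]
tcp [ 0.5447 -0.0333  0.1434] yaw -89.67 clock 16.5 | d [ 0.0005  0.0002 -0.0001] spin -0.07
```

View pics/w12.png

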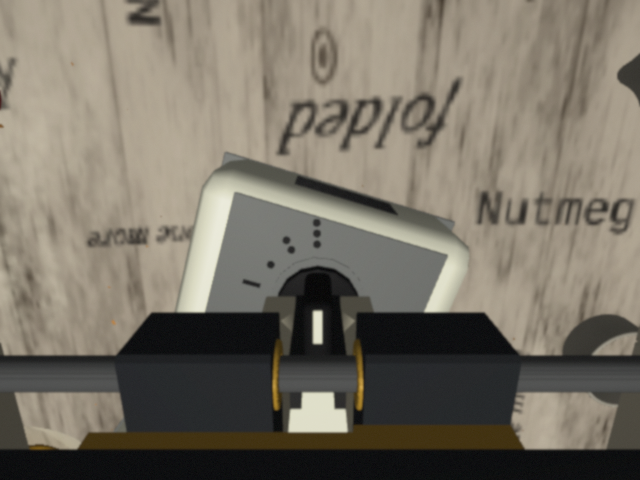

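View pics/s12z.png

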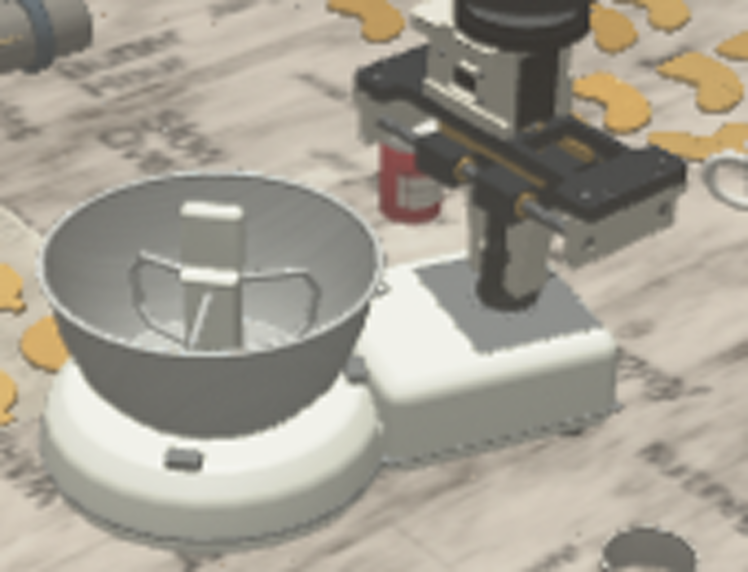

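The pointer (318,325) lines up with the three dots (317,230), and the paddle has already turned. I'll hold for a while and check that it keeps turning.

Request:
{"op": "play_rows", "data": {
  "series": [
    [3, 0, 0, 0, 0],
    [3, 0, 0, 0, 0],
    [3, 0, 0, 0, 0],
    [3, 0, 0, 0, 0],
    [3, 0, 0, 0, 0],
    [3, 0, 0, 0, 0],
    [3, 0, 0, 0, 0],
    [3, 0, 0, 0, 0],
    [3, 0, 0, 0, 0],
    [3, 0, 0, 0, 0]
  ]
}}

```text
clock: 17.6
tool_pos: [0.5447, -0.0333, 0.1433]
orientation: [-179.9, 0.1, -89.6]
force: [2.7, 4.2, -0.8]
opening: 0.0109
```

```bash
python3 - <<'E'
from h import *
o=get_obs();print(o['opening'],o['force'],o['moment'],o['orientation'])
a=shot('scene','s13');w=shot('wrist','w13')
f=np.hstack([a['frame'][200:330,240:410],cv2.resize(w['frame'][200:420,220:420],(118,130))])[:,:,::-1]
cv2.imwrite('pics/s13z.png',cv2.resize(f,None,fx=2.7,fy=2.7,interpolation=cv2.INTER_CUBIC))
for n in('s12','s13'):
    s=pickle.load(open('pics/%s.pkl'%n,'rb'));q=cloud(s)
    m=(q[...,2]>.158)&(q[...,2]<.18)&(np.hypot(q[...,0]-.596,q[...,1]-.1387)<.03);p=q[m]
    print(n,s['o']['clock'],len(p),p.mean(0).round(4),np.percentile(p[:,2],[50,95]),cv2.minAreaRect((p[:,:2]*1000).astype(np.float32)))
t0=pickle.load(open('pics/top0.pkl','rb'));t=shot('top','t13')
d=cv2.absdiff(t0['frame'],t['frame']).max(2)
for nm,(u,v) in dict(mug=(455,262),j0=(379,183),j1=(420,186)).items(): print(nm,d[v-18:v+19,u-18:u+19].max(),d[v-18:v+19,u-18:u+19].mean())
E
```

```text
0.010949273830283907 [ 2.73745503  4.22519639 -0.84280465] [ 1.8328961  -0.93004566  0.14119986] [-1.79865019e+02  6.06473187e-02 -8.95804637e+01]
s12 16.55 69 [0.5936 0.1379 0.1632] [0.163547   0.16683565] ((595.04638671875, 136.79615783691406), (30.955209732055664, 18.47032928466797), 50.177978515625)
s13 17.6 50 [0.5933 0.1389 0.1638] [0.16427129 0.16748058] ((594.62158203125, 138.19593811035156), (10.798482894897461, 36.09878921508789), 38.969600677490234)
mug 29 22.039444850255663
j0 29 23.1672753834916
j1 29 23.669101533966398
```

View pics/s13z.png

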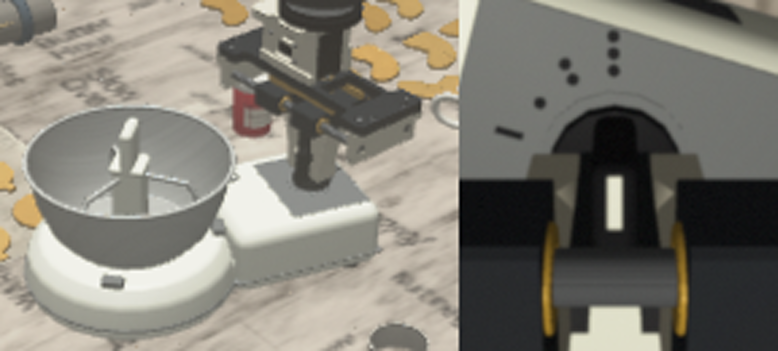

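View pics/t13.png

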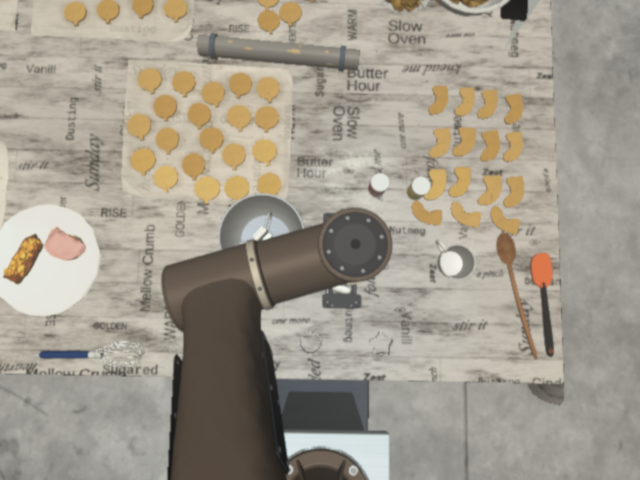

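The paddle turned further in the second of holding and is still home. The dial is on three dots, and the mug and jars are where they were. Handing in.

```bash
python3 -c "
from h import *
o=get_obs();print(o['clock'],o['opening'],o['orientation'].round(2));print(close_job())"
```

```text
17.75 0.010712097861827573 [-1.7986e+02  6.0000e-02 -8.9580e+01]
the job is handed in; nothing more can be done
None
```

The mixer job is done and handed in at 17.75 s, with the fingers still holding the dial on the third, pulse position.

- **Paddle:** I lowered it over the post until it touched the collar with about 10 N, at TCP z 0.1978 against the expected 0.198, then let go. Afterwards the hub top measured 0.130 and the wing top about 0.165 (0.166 expected), with the paddle square to the post.
- **Dial:** It stayed at off until the paddle was home. I then turned it about 73° clockwise (about 1.27 rad by the wrist), and the wrist picture shows the pointer on the three dots.
- **Drive:** Scene pictures about 1 s apart while holding show the paddle at clearly different angles, with its wing top still at about 0.167. So it was turning and stayed fully down.
- **Mug and jars:** They are at the same pixels in the top view as at the start. The before-and-after difference there is not zero: it averages 22–24 and peaks at 29 at all three. I took that evenness as an overall brightness change.
- **Measurement differences:** The cameras disagreed by 1–2 mm on the paddle and post. I corrected 1.8 mm sideways before lowering, and nothing caught or jammed on the way down.

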